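# Hold the desk safe's spring lock open with its key

### The job

Take the key with the rectangular head out of the key stand, push it fully home into the keyhole in the lid of the grey desk safe, working it past the sticky pins, and only then turn it a quarter turn clockwise (seen from above) until it stops. The lock springs back, so finish while still gripping the key and holding it turned, so that a colleague can open the lid. Leave the round-headed key and the mug, stapler and tape dispenser where they are.

Things in the scene. Friction and masses are not known exactly. Their poses are not given: they have to be found in the camera images.
- safe_key: Steel safe key, 50 g, standing tip down in either slot of the stand. Origin: blade's tip, on the axis; z up the shank; x along the width of blade and head, y their thickness. From the tip: blade 16 (x) by 5 mm (y), 0 to 11 mm, its lowest 2.5 mm a wedge 13 mm wide; 4.8 mm round shank to 22; collar 24 mm across, 22 to 26; 9 mm neck to 33; head to 67 mm. A half turn makes no difference.
- key_head (a point): Middle of the safe key's head, 50 mm above its tip, where to grip it: a flat black plastic rectangle 32 mm wide (x), 10 mm thick (y), 34 mm high (33 to 67 mm above the tip). Axes as the key's.
- round_key: Another key, in the other slot; leave it. Same build and frame, but its head is a round disc 34 mm across and 10 mm thick (33 to 67 mm above the tip), and its blade is 11 mm wide.
- key_stand: Wooden block, fixed, 130 (x) by 50 (y) by 30 mm high; origin under its centre, z up. Two slots 20 (x) by 9 mm (y), 25 mm deep, in its top at x = -35 and +35 mm. A key's collar rests on the top: tip 8 mm, head 41 to 75 mm above the desk, key's x along the stand's x. Lift a key 22 mm to clear the slot.
- safe: Grey painted steel desk safe, fixed, 200 (x) by 260 (y) by 100 mm high; origin under its centre, z up, front with carrying handle towards -x. In its flat lid, level with it, is a square 50 mm steel lock plate, screwed at the corners.
- keyhole (a point): Centre of the keyhole's mouth, level with the lid, 30 mm from the safe's centre towards -x; axes as the safe's. A slot 18 (x) by 7 mm (y), mouth chamfered 2 mm, through an 8 mm plate. Two sticky pins stand out of its sides 3.5 and 6.5 mm down: the blade shoves them aside with a firm push, about 10 to 15 N, easier with a little wiggling.
- lock_bottom (a point): Where the key's tip is when fully home: on the keyhole's axis, 22 mm below its mouth, the key's collar then sitting on the plate. From 9 mm down the blade is in the turning barrel's slot, 18.6 by 7.2 mm. It can turn only with the tip over 19 mm down; once turned it is caught under the plate.
- lock (a joint): Turn of the lock barrel, rad: 0 at rest (slot along the safe's x), grows clockwise from above, hard stop at 1.57. A spring turns it back, 0.015 N m at rest, 0.11 at the stop. The blade has 0.16 rad of play, so the key turns about 1.73. A dark ring round the keyhole shows it: its pointer is at the safe's -x side at rest, +y side at the stop, each marked by a dot.
- mug: White mug, 80 mm in diameter, 90 mm high, origin under its centre; leave it.
- stapler: Stapler, 130 mm (x) by 34 mm by 60 mm high, origin under its centre; leave it.
- tape_dispenser: Tape dispenser, 130 mm (x) by 50 mm by 78 mm high, origin under its centre; leave it.
Mind the look-alikes: they are no part of the job. Leave any blue look-alike of the safe_key alone.

How it is judged:
On the way, in this order (a step that is already met when the one before it is completed fails the run):
1. the rectangular-headed key is lifted clear of its slot in the fingers (z of safe_key in the frame of key_stand above 0.032 m and contact force between the fingers and safe_key above 1 N), for 0.2 s.
2. the key is fully home in the keyhole, the lock not yet turned (z of safe_key in the frame of keyhole below -0.0195 m and horizontal distance between safe_key and keyhole below 0.004 m and angle between safe_key's own z axis and vertical below 0.12 rad and value of joint lock below 0.25 rad), for 0.1 s.
3. the key has turned the lock a quarter (z of safe_key in the frame of keyhole below -0.0195 m and horizontal distance between safe_key and keyhole below 0.004 m and angle between safe_key's own z axis and vertical below 0.12 rad and value of joint lock above 1.35 rad), for 0.2 s.
At the end, for the whole second after the job is handed in: Through the last second the key is fully home (tip at least 19.5 mm below the keyhole's mouth, within 4 mm of its axis, leaning less than 0.12 rad), the lock reads more than 1.35 rad, the key's width lies within 0.35 rad of the quarter-turn position, and the fingers still grip the key (over 1 N) (all of step 3 and contact force between the fingers and safe_key above 1 N and angle between the x axis of safe_key and the y axis of keyhole, either way round below 0.35 rad); the arm keeps its last pose, push and grip.
It fails at once if the round-headed key or a desk thing is displaced by more than 20 mm (distance of any of round_key, mug, stapler, tape_dispenser from where it was at the start of the episode above 0.02 m).
It also fails if it takes over 48 s, if anything falls off the work surface, if the arm or the gripper's body presses on something with over 40 N, if the wrist force passes 120 N, or if a joint passes its speed limit or range.

### The arm

A 6-joint arm with a two-finger parallel gripper is mounted at the origin on the work surface. World frame = base frame: x ahead of the robot, y to its left, z up, the work surface at z = 0. Lengths are in m, angles in rad, forces in N, time in s.
With the tool pointing down it reaches from about 0.275 to 0.75 m from the base axis. Payload 10.2 kg.
Tool frame: the origin (TCP) lies between the finger pads; the fingertips stand 17 mm ahead of it and the grasp point (between the pads) lies 2 mm behind it; y points along the fingers, x is the direction in which the jaws open and shut, and the axes are right-handed (so a half turn about y gives the same grasp; the last joint's range is limited). The gripper opens to 88 mm and grips with 3 to 60 N. Pads are 18 mm wide; open, the fingers measure 123 mm over their backs; the gripper's body (75 mm by 187 mm) begins 45 mm behind the grasp point.
Start: joints at [0.893, 0.313, 1.498, -0, 1.331, -0.223], TCP at [0.231, 0.472, 0.256] pointing down, gripper open.
Joint ranges: [-2.94, 2.94], [-0.97, 2.17], [0.19, 2.56], [-1.23, 4.37], [0.02, 3.11], [-2.88, 2.88]. Speed limits (rad/s): [2.39, 2.39, 3.01, 3.14, 3.14, 3.14].

### API

Orientations are given as [roll, pitch, yaw] about the fixed x, y, z axes, in that order (R = Rz(yaw) Ry(pitch) Rx(roll)).
In Python, from bench import monitor, eyes, order gives the robot as it stands.
- The arm moves only by the tool move_arm, never from a script. Its argument "deltas" is a list of rows, each a list of 5 numbers: the closure in counts, from 0 (fully open) to 255 (shut), then the shift along the tool's x, y, z in m, then the turn about the tool's y in degrees. A call has 1 to 20 rows; each row shifts and turns the pose as measured when the row begins, along the tool's axes as they then stand; what a row does not reach is not made up. A row lasts 1/10 s, in which the tool goes at most 50 mm and 8.59 degrees, less where a joint would pass 70% of its speed; a pose out of reach is approached as far as the arm can. A call is refused whole if a number of a shift passes 0.05 or a number of a turn 8.59, either way. A call with a gripper value outside its range is refused whole. The fingers move at their own pace and stop on an object; "newtons" is the grip in N (left out, the last holds). Time passes only in rows, so rows that do not move let the fingers close. It gives the time, the measured TCP pose, the force and the opening at its end, in the units of the state.
- monitor.read_state(): the state, without advancing time (a new reading comes with each control period).
- eyes.read_camera(name): name is "scene" or "side" or "wrist"; returns a dict with "img" (400x640x3 uint8, red, green, blue), "depth" (400x640 float32, m along the optical axis (not along the pixel's ray), 0 where there is no reading), "camera_matrix" (3x3 intrinsics, pixels), "k1" (the pictures are not rectified: a ray, as slopes to the right and down, at radius r is drawn at 1 + k1 r^2 times it, then the intrinsics apply), "rvec" (rotation vector, rad) and "tvec" (3), from world to camera coordinates, as OpenCV has them. Camera axes: x right, y down, z forward; pixel columns grow to the right and rows downward; lengths in m; the calibration is good to about 2 mm. A picture is of the moment at which its call begins.
- order.finish_job(): hands the job in, once; it reports no verdict.
The state is a dict: "time": time; "joint_pos": joint angles; "dq": joint speeds; "joint_torque": joint torques, N m; "ee_pos": TCP position; "orientation": TCP orientation; "ft_force": force on the tool from outside, world axes, zero at the start; "ft_torque": the same for the moment, N m; "opening": opening from 0.0 (shut) to 1.0 (fully open).
Only numpy, scipy, OpenCV 4.12 (cv2) and the standard library are available. Lean on these libraries where they do the work, as an engineer would, in place of code of your own. Each camera call takes 0.05 s, during which the arm holds its last target. There are 200 camera calls.

## Working session

There is one attempt and no reset: what is moved stays moved. The work goes in short steps, Python scripts to look and compute and a tool call to move; the robot and the scene stay as the last step left them, time stands still between calls to the robot, and variables do not carry over. Pictures are saved under pics/ and viewed, about 8 in all and at most 12, crops included, and the job is handed in when it is done.

Besides the shell and the picture viewer there is one more tool, called after "Request:" as name(argument=value, ...), one argument or row to a line, values as JSON. move_arm: Moves the arm, as the interface text tells. Its arguments: {"type":"object","properties":{"deltas":{"type":"array"},"newtons":{"type":"number"}},"required":["deltas"]}

```bash
mkdir -p pics
cat > h.py <<'E'
import numpy as np,cv2
from bench import monitor,eyes,order
def cam(n):
    c=eyes.read_camera(n); np.savez('/tmp/'+n,**c); return c
def load(n): return dict(np.load('/tmp/'+n+'.npz'))
def save(c,f,box=None,s=1):
    im=c['img'][:,:,::-1]
    if box: im=im[box[1]:box[3],box[0]:box[2]]
    cv2.imwrite('pics/'+f,cv2.resize(im,None,fx=s,fy=s,interpolation=cv2.INTER_CUBIC))
def ray(c,u,v):
    K=c['camera_matrix'];d=np.array([(u-K[0,2])/K[0,0],(v-K[1,2])/K[1,1]]);s=d.copy()
    for _ in range(20): s=d/(1+float(c['k1'])*(s@s))
    return np.array([s[0],s[1],1])
def RT(c): return cv2.Rodrigues(np.array(c['rvec'],float))[0],np.array(c['tvec'],float).ravel()
def atz(c,u,v,z):
    R,t=RT(c);o=-R.T@t;d=R.T@ray(c,u,v);return o+d*(z-o[2])/d[2]
def atd(c,u,v,w=1):
    D=c['depth'][v-w:v+w+1,u-w:u+w+1];D=D[D>0];R,t=RT(c);return R.T@(ray(c,u,v)*np.median(D)-t)
def proj(c,P):
    R,t=RT(c);p=R@np.array(P)+t;s=p[:2]/p[2];s=s*(1+float(c['k1'])*(s@s));K=c['camera_matrix'];return K[0,0]*s[0]+K[0,2],K[1,1]*s[1]+K[1,2]
E
python3 - <<'E'
from h import *
for n in ['scene','wrist']:
    c=cam(n);R,t=RT(c);print(n,-R.T@t,R[2],c['k1'],c['camera_matrix'][0,0]);save(c,n+'1.png')
c=cam('side');R,t=RT(c);print(-R.T@t,R[2])
s=monitor.read_state();print(s)
E
```

```text
scene [ 1.22573024 -0.39057381  0.78163352] [-0.57836389  0.51250023 -0.63469577] -0.03813907168550772 416.60015859624724
wrist [0.16828711 0.50219789 0.38355776] [ 0.24200894 -0.11981745 -0.96284758] -0.001683822071792114 322.034267230066
[0.41578184 0.97880793 0.59260605] [ 0.16608448 -0.83651212 -0.52217182]
{'time': 0.15, 'joint_pos': array([ 8.92596818e-01,  3.13311698e-01,  1.49822438e+00,  2.62395147e-05,
        1.33101058e+00, -2.23436234e-01]), 'dq': array([ 0.00117424, -0.0009348 , -0.00286496,  0.00060038,  0.0001542 ,
        0.00064867]), 'joint_torque': array([ 1.40303215e-03, -4.02305603e+01, -2.52317923e+01,  6.93821604e-02,
        3.43802234e-02, -1.58272439e-05]), 'ee_pos': array([0.23052632, 0.47150356, 0.25531191]), 'orientation': array([-1.57056009e+00,  9.24644120e-04,  1.11602692e+00]), 'ft_force': array([-0.22720823,  0.0561935 ,  1.36020599]), 'ft_torque': array([-0.05268068, -0.01436021,  0.00909567]), 'opening': 1.0005461990102558}
```

View pics/scene1.png

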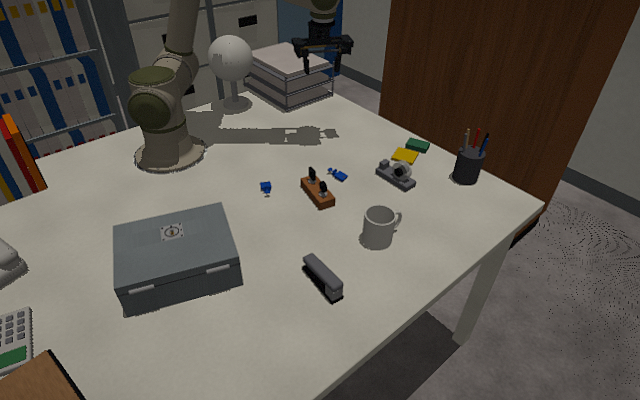

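Candidates in the scene view: the two dark keys in the stand at (311,175) and (323,187), plus blue look-alikes at (266,187) and (337,174). The safe's lock is at (171,231). Next, close crops.

Run:
```python
from h import *
c=load('scene');a=c['img'][155:215,290:350,::-1];b=c['img'][205:265,140:200,::-1]
s=load('side')
p=atd(c,318,195);print('stand',p); q=atd(c,171,231);print('lock',q)
for n,u,v in [('k1',311,172),('k2',323,187),('blue',266,186),('mug',379,225)]: print(n,atd(c,u,v))
u,v=map(int,proj(s,p));print('side',u,v,proj(s,q))
r=lambda x:cv2.resize(x,(400,400),interpolation=cv2.INTER_CUBIC)
cv2.imwrite('pics/crop1.png',np.hstack([r(a),r(b)]))
cv2.imwrite('pics/side1.png',s['img'][:,:,::-1])
```

```text
stand [0.52091643 0.21503278 0.02958437]
lock [ 0.46491874 -0.19254025  0.09388711]
k1 [0.46294569 0.23653256 0.06855478]
k2 [0.53475222 0.22116903 0.06399209]
blue [0.38253549 0.12966722 0.0209393 ]
mug [0.75795937 0.20981234 0.08636886]
side 334 231 (np.float64(376.8901055060355), np.float64(127.85404965748023))
```

View pics/crop1.png

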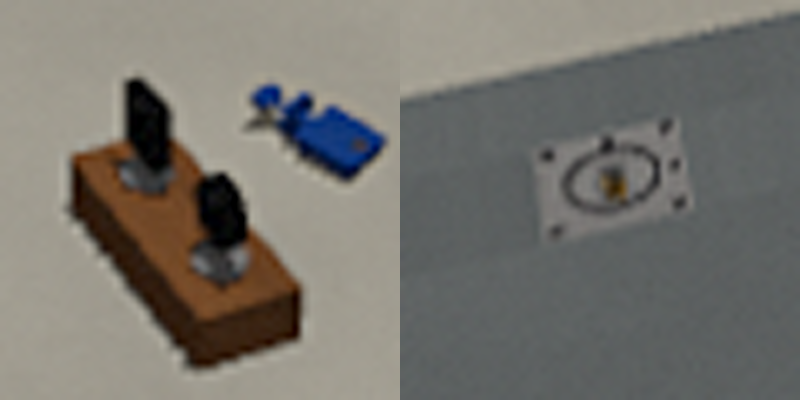

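View pics/side1.png

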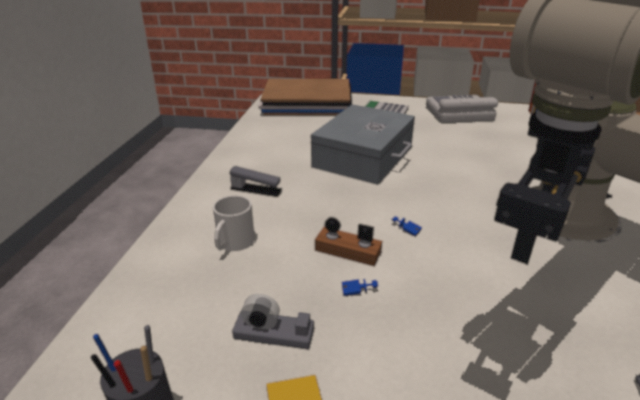

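The rectangular-headed key is the one nearer the base: crop (147,125), scene (311,174), world ≈(0.463,0.237). The round-headed one is at scene (323,187), and the blue keys lie loose. The lock's pointer is at the top of the plate with the other dot to its right, which matches it being at rest. Moving to hover over the key.

Request:
move_arm(
  deltas=[
    [0, -0.0136, 0.009, -0.039, 0],
    [0, -0.0136, 0.009, -0.039, 0],
    [0, -0.0136, 0.009, -0.039, 0],
    [0, -0.0136, 0.009, -0.039, 0],
    [0, -0.0136, 0.009, -0.039, 0],
    [0, -0.0136, 0.009, -0.039, 0],
    [0, -0.0136, 0.009, -0.039, 0],
    [0, -0.0136, 0.009, -0.039, 0],
    [0, 0, 0, 0, -7],
    [0, 0, 0, 0, -7],
    [0, 0, 0, 0, 0],
    [0, 0, 0, 0, 0],
  ],
  newtons=50,
)

```text
time: 1.35
ee_pos: [0.4711, 0.2266, 0.1778]
orientation: [-1.566, 0.001, 1.366]
ft_force: [-0.0, -1.1, -0.4]
opening: 1.0
```

Run:
```python
from h import *
c=cam('wrist');save(c,'w2.png')
s=monitor.read_state();print(s['time'],s['ee_pos'],s['orientation'],s['ft_force'])
```

```text
1.4 [0.47102372 0.22669754 0.17782544] [-1.56649769e+00  1.40256611e-03  1.36691115e+00] [-0.42016933 -0.58147427  0.80134844]
```

View pics/w2.png

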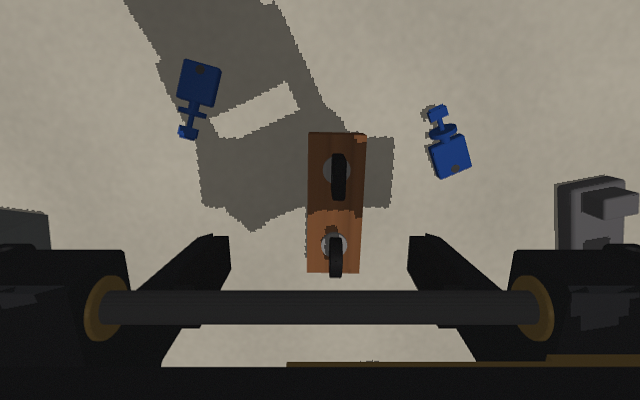

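Run:
```python
from h import *
c=load('wrist');
for n,u,v,z in [('up top',338,157,.075),('up top2',338,196,.075),('low top',336,245,.075),('low top2',336,275,.075),('blk TL',309,133,.03),('TR',365,136,.03),('BL',307,272,.03),('BR',359,272,.03)]: print(n,atz(c,u,v,z),atd(c,u,v))
save(c,'w2c.png',(290,120,380,285),3.6)
```

```text
up top [0.43953327 0.24737001 0.075     ] [0.44105369 0.24764514 0.06517096]
up top2 [0.46814485 0.24191676 0.075     ] [0.46807346 0.24191563 0.07525651]
low top [0.5066052  0.23300519 0.075     ] [0.5108245  0.23268174 0.06550736]
low top2 [0.53206246 0.22811077 0.075     ] [0.53410755 0.2279071  0.07131163]
blk TL [0.42157364 0.22846504 0.03      ] [0.42219611 0.22803151 0.02035533]
TR [0.43362015 0.2743315  0.03      ] [0.43368227 0.27440099 0.02942549]
BL [0.54832127 0.19920049 0.03      ] [5.63966741e-01 1.94689288e-01 8.67638654e-05]
BR [0.55832053 0.24765257 0.03      ] [ 5.75113320e-01  2.48387025e-01 -3.00842588e-05]
```

View pics/w2c.png

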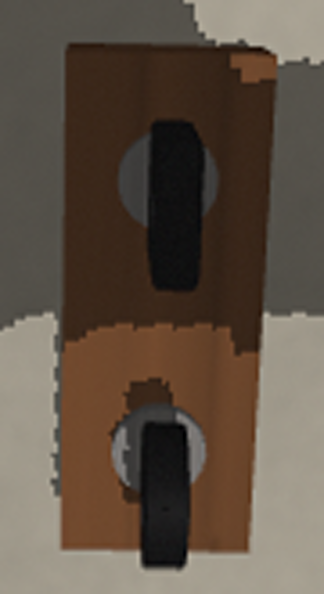

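The upper head at (338,177), nearer the base, is rectangular with a thick square outline. The lower one at (336,260) is the round key. Collar centres are at (336.7,170) and (334.2,245).

Run:
```python
from h import *
c=load('wrist')
a=atz(c,336.7,170,.034);b=atz(c,334.2,245,.034);print(a,b,np.linalg.norm(a-b),np.arctan2(*(b-a)[1::-1]))
t1=atz(c,338.9,154.5,.075);t2=atz(c,338.3,200,.075);print(t1,t2,(t1+t2)/2, np.linalg.norm(t1-t2))
for z in(.034,.05,.075):print(proj(c,[.4545,.2435,z]))
g=[-(0.019*0)]
```

```text
[0.45663212 0.24533278 0.034     ] [0.52449579 0.22999532 0.034     ] 0.06957524269833038 -0.22226991911490204
[0.43789318 0.24834137 0.075     ] [0.47123307 0.24155636 0.075     ] [0.45456312 0.24494886 0.075     ] 0.034023288820085866
(np.float64(334.1280860041172), np.float64(168.0220504362591))
(np.float64(335.0165482713016), np.float64(171.55362316751217))
(np.float64(336.6370776971624), np.float64(177.99521040351664))
```

Request:
move_arm(
  deltas=[
    [0, 0.015, 0, 0.019, 0.6],
    [0, 0, 0.03, 0, 0],
    [0, 0, 0.03, 0, 0],
    [0, 0, 0.03, 0, 0],
    [0, 0, 0.02, 0, 0],
    [0, 0, 0.005, 0, 0],
    [0, 0, 0, 0, 0],
  ],
)

```text
time: 2.1
ee_pos: [0.4541, 0.2486, 0.0612]
orientation: [-1.571, -0.001, 1.345]
ft_force: [-0.1, -0.3, 0.9]
opening: 0.999
```

Request:
move_arm(
  deltas=[
    [0, -0.003, 0.005, -0.002, -0.5],
    [0, 0, 0, 0, 0],
    [150, 0, 0, 0, 0],
    [255, 0, 0, 0, 0],
    [255, 0, 0, 0, 0],
    [255, 0, 0, 0, 0],
    [255, 0, 0, 0, 0],
    [255, 0, 0, 0, 0],
    [255, 0, 0, 0, 0],
  ],
  newtons=50,
)

```text
time: 3.0
ee_pos: [0.4574, 0.2456, 0.0598]
orientation: [-1.577, -0.004, 1.353]
ft_force: [0.1, 0.3, 0.4]
opening: 0.391
```

Request:
move_arm(
  deltas=[
    [255, 0, 0.003, 0.002, 0],
    [255, 0, 0, 0, 0],
    [255, 0, 0, 0, 0],
    [255, 0, 0, 0, 0],
    [255, 0, 0, 0, 0],
    [255, 0, 0, 0, 0],
    [255, 0, 0, 0, 0],
  ],
)

```text
time: 3.7
ee_pos: [0.4551, 0.2461, 0.0564]
orientation: [-1.577, -0.004, 1.353]
ft_force: [-0.3, -0.8, 0.3]
opening: 0.113
```

Request:
move_arm(
  deltas=[
    [255, 0, 0, 0, 0],
    [255, 0, 0, 0, 0],
    [255, 0, -0.01, 0, 0],
    [255, 0, -0.02, 0, 0],
    [255, 0, -0.02, 0, 0],
    [255, 0, -0.03, 0, 0],
    [255, 0, -0.03, 0, 0],
    [255, 0, -0.03, 0, 0],
    [255, 0, 0, 0, 0],
  ],
)

```text
time: 4.6
ee_pos: [0.4537, 0.2456, 0.2053]
orientation: [-1.577, -0.004, 1.353]
ft_force: [-0.8, 0.2, -0.6]
opening: 0.105
```

Run:
```python
from h import *
s=monitor.read_state();print(s['time'],s['ee_pos'],s['orientation'],s['ft_force'],s['opening'])
c=load('scene')
# lock plate corners from crop (crop px/400*60 + offset)
f=lambda x,y:(140+(x-400)*60/400,205+y*60/400)
P={k:atz(c,*f(*v),.1)[:2] for k,v in dict(tl=(547,156),tr=(667,127),br=(680,203),bl=(556,232),ring=(612,178),ptr=(606,144),dot=(676,164)).items()}
for k,v in P.items(): print(k,v)
m=(P['tl']+P['tr']+P['br']+P['bl'])/4;print(m)
for k in('ptr','dot'):
  d=P[k]-m;print(k,np.arctan2(d[1],d[0]),np.linalg.norm(d))
```

```text
4.6 [0.45365552 0.24555131 0.20533772] [-1.57676477 -0.00422468  1.35292018] [-0.84771769  0.15210996 -0.56890889] 0.10480324756630545
tl [ 0.45009945 -0.20678602]
tr [ 0.46303828 -0.16724591]
br [ 0.50161778 -0.18107019]
bl [ 0.48775346 -0.22035677]
ring [ 0.47506232 -0.19387851]
ptr [ 0.45751852 -0.18796304]
dot [ 0.48270716 -0.17335053]
[ 0.47562724 -0.19386472]
ptr 2.826544591799099 0.01904614508985261
dot 1.2384727867694478 0.0217015583598502
```

Request:
move_arm(
  deltas=[
    [255, -0.0428, 0, -0.0151, 0],
    [255, -0.0428, 0, -0.0151, 0],
    [255, -0.0428, 0, -0.0151, 0],
    [255, -0.0428, 0, -0.0151, 0],
    [255, -0.0428, 0, -0.0151, 0],
    [255, -0.0428, 0, -0.0151, 0],
    [255, -0.0428, 0, -0.0151, 0],
    [255, -0.0428, 0, -0.0151, 0],
    [255, -0.0428, 0, -0.0151, 0],
    [255, -0.0428, 0, -0.0151, 0],
    [255, 0, 0, 0, 6.2],
    [255, 0, 0, 0, 0],
    [255, 0, 0, 0, 0],
  ],
)

```text
time: 5.9
ee_pos: [0.5068, -0.2217, 0.2009]
orientation: [-1.571, -0.007, 1.248]
ft_force: [0.5, 0.1, -0.8]
opening: 0.107
```

Run:
```python
from h import *
c=cam('wrist');save(c,'w3.png')
s=monitor.read_state();print(s['time'],s['ee_pos'],s['orientation'],s['ft_force'],s['joint_pos'])
```

```text
5.95 [ 0.50685904 -0.22134849  0.2008738 ] [-1.5713746  -0.00744513  1.24770213] [-0.24058729  0.31170838 -0.2379759 ] [-0.62670929  0.42102581  1.49198605  0.00772085  1.23026426 -1.87699408]
```

View pics/w3.png

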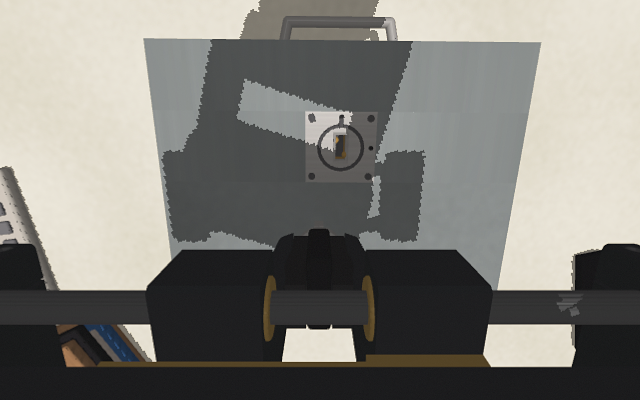

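Run:
```python
from h import *
c=load('wrist');save(c,'w3c.png',(295,100,390,192),6)
print(atd(c,360,160),atd(c,420,100))
```

```text
[ 0.48558174 -0.18233412  0.09960632] [ 0.45908704 -0.13149774  0.09918445]
```

View pics/w3c.png

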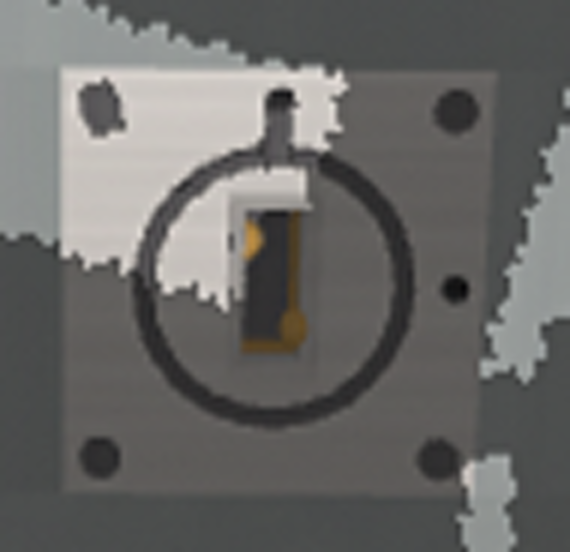

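The crop shows the lock at rest, with the pointer on top. The slot and ring are centred near crop (273,285), pixel (340.5,147.5), and the screws are at crop (101,107), (457,110), (438,460) and (100,457).

```bash
cat > l.py <<'E'
from h import *
c=load('wrist');f=lambda x,y:atz(c,295+x/6,100+y/6,.1)[:2]
S=np.array([f(101,107),f(457,110),f(438,460),f(100,457)]);m=S.mean(0);r=f(273,286)
print('screws',m,'ring',r, 'plate',np.mean([f(60,67),f(497,71),f(473,494),f(63,492)],0))
v=(S[2]+S[3]-S[0]-S[1]);w=S[1]+S[2]-S[0]-S[3];print(np.arctan2(v[1],v[0]),np.arctan2(w[1],w[0])-np.pi/2,np.linalg.norm(v)/2,np.linalg.norm(w)/2)
d=f(456,289)-r;print(np.arctan2(d[1],d[0])-np.pi/2)
R,t=RT(c);print('cam pos in tool');s=monitor.read_state();y=s['orientation'][2]
X=np.array([np.cos(y),np.sin(y)]);Z=np.array([-np.sin(y),np.cos(y)])
p=(m+r)/2;D=p-s['ee_pos'][:2];print(p,'tool dx,dz',X@D,Z@D)
E
python3 l.py
```

```text
screws [ 0.47289269 -0.19292377] ring [ 0.47265646 -0.1929775 ] plate [ 0.47280823 -0.19298613]
-0.3333902252711151 -0.33267251698524625 0.041175657335568445 0.041014214621404144
-0.34033629422068024
cam pos in tool
[ 0.47277458 -0.19295064] tool dx,dz 0.016106590825484622 0.041337232913046515
```

Request:
move_arm(
  deltas=[
    [255, 0.008, 0, 0.021, 0.6],
    [255, 0.008, 0, 0.021, 0],
    [255, 0, 0.02, 0, 0],
    [255, 0, 0.015, 0, 0],
    [255, 0, 0, 0, 0],
    [255, 0, 0, 0, 0],
  ],
)

```text
time: 6.55
ee_pos: [0.4713, -0.1862, 0.1664]
orientation: [-1.573, -0.007, 1.255]
ft_force: [-0.2, 1.0, -0.9]
opening: 0.106
```

```bash
cat > st.py <<'E'
from h import *
s=monitor.read_state();y=s['orientation'][2];print(s['time'],s['ee_pos'],s['orientation'],s['ft_force'],s['ft_torque'],s['opening'],s['joint_pos'][5])
X=np.array([np.cos(y),np.sin(y)]);Z=np.array([-np.sin(y),np.cos(y)])
T=np.array([0.47277,-0.19295])+X*.0009+Z*.0006
D=T-s['ee_pos'][:2];print('dx dz',X@D,Z@D,'turn deg',np.degrees(y-1.237),'tip above lid',s['ee_pos'][2]-.048-.1)
E
python3 st.py
python3 - <<'E'
from h import *
c=cam('side');print(proj(c,[.4728,-.193,.1]));u,v=map(int,proj(c,[.4728,-.193,.12]))
save(c,'s3.png',(u-40,v-30,u+40,v+30),8)
E
```

```text
6.55 [ 0.47128759 -0.18620885  0.16637181] [-1.57296947 -0.00721495  1.25454201] [-0.18261313  1.03267561 -0.91242375] [0.03856718 0.00280854 0.03423964] 0.10552369850947795 -1.8697295250169867
dx dz -0.005045797757950004 -0.0029054493152029636 turn deg 1.0050829877435148 tip above lid 0.018371812934877316
(np.float64(374.15753847629463), np.float64(125.527575289378))
```

View pics/s3.png

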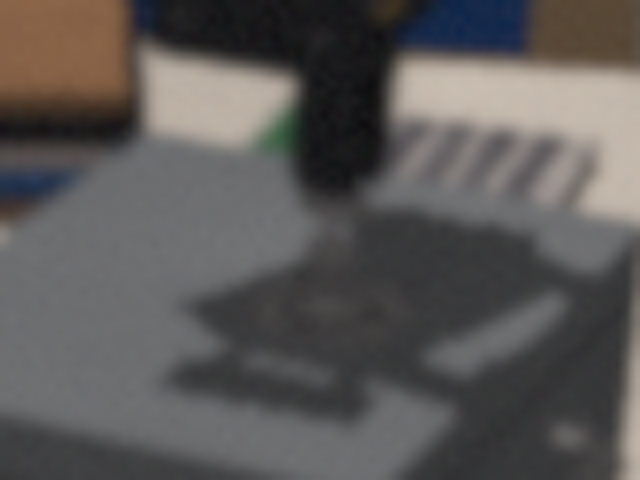

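The side crop shows the key upright in the fingers, just above and slightly behind the plate at crop (340,230), agreeing with the computed offset. Correcting it.

Request:
move_arm(
  deltas=[
    [255, -0.005, 0, -0.003, 1.0],
    [255, 0, 0, 0, 0],
    [255, 0, 0, 0, 0],
  ],
)

```text
time: 6.9
ee_pos: [0.4734, -0.1927, 0.1679]
orientation: [-1.575, -0.007, 1.236]
ft_force: [-0.3, -0.7, -0.4]
opening: 0.105
```

```bash
python3 st.py
```

```text
6.9 [ 0.4734179  -0.19265626  0.16791206] [-1.57541238 -0.00650518  1.23647465] [-0.3054553  -0.70141319 -0.38918475] [-0.00827375 -0.05674318 -0.05087185] 0.10525603292685413 -1.859757084151646
dx dz 0.0004099296169846178 0.0011156399700439305 turn deg -0.03010058410739062 tip above lid 0.019912063226236384
```

Request:
move_arm(
  deltas=[
    [255, 0, 0.008, 0.001, 0],
    [255, 0, 0.006, 0, 0],
    [255, 0, 0.004, 0, 0],
    [255, 0, 0, 0, 0],
    [255, 0, 0, 0, 0],
  ],
)

```text
time: 7.4
ee_pos: [0.4723, -0.1922, 0.148]
orientation: [-1.575, -0.007, 1.236]
ft_force: [-0.2, -0.7, 0.2]
opening: 0.111
```

```bash
python3 st.py
```

```text
7.4 [ 0.47231631 -0.19222584  0.14799544] [-1.57463379 -0.00674218  1.23641279] [-0.24052775 -0.69439048  0.20172116] [-0.03810681 -0.00858685 -0.05364811] 0.11115942333169715 -1.8607514624316521
dx dz 0.0003648482754262487 -6.621875743110153e-05 turn deg -0.03364472083964576 tip above lid -4.55987899698751e-06
```

Request:
move_arm(
  deltas=[
    [255, 0, 0.003, 0, 0],
    [255, 0, 0, 0, 0],
    [255, 0, 0.002, 0, 0],
    [255, 0, 0, 0, 0],
  ],
  newtons=60,
)

```text
time: 7.8
ee_pos: [0.4721, -0.1931, 0.1437]
orientation: [-1.575, -0.004, 1.237]
ft_force: [-2.2, -3.1, -0.8]
opening: 0.104
```

```bash
python3 st.py
```

```text
7.8 [ 0.47212706 -0.19311266  0.14370094] [-1.57517575 -0.00439232  1.23680965] [-2.22894335 -3.07694257 -0.79999722] [-0.36163956  0.58267798 -0.01670109] 0.10378645989066375 -1.8607533157281995
dx dz 0.0012644379069781267 4.590476982770206e-05 turn deg -0.010905966894732638 tip above lid -0.004299062245809546
```

Request:
move_arm(
  deltas=[
    [255, -0.001, 0.004, 0, 1],
    [255, 0, 0.004, 0, -2],
    [255, 0, 0.004, 0, 1],
  ],
)

```text
time: 8.1
ee_pos: [0.4719, -0.1938, 0.134]
orientation: [-1.576, -0.005, 1.235]
ft_force: [-3.6, 0.7, 1.7]
opening: 0.108
```

```bash
python3 st.py
```

```text
8.1 [ 0.47185551 -0.193767    0.13404694] [-1.57589369 -0.00476597  1.23547378] [-3.58328076  0.65467985  1.73515196] [2.66192501e-01 4.88142069e-01 3.09363842e-04] 0.10844239395206916 -1.8615798947814475
dx dz 0.0019724274338002497 5.3003582956600345e-06 turn deg -0.08744617192778129 tip above lid -0.013953063785615435
```

Request:
move_arm(
  deltas=[
    [255, 0, 0.004, 0.0005, 0.5],
    [255, 0, 0.003, 0, -0.5],
    [255, 0, 0.003, 0, 0],
    [255, 0, 0.001, 0, 0],
  ],
)

```text
time: 8.5
ee_pos: [0.4721, -0.1935, 0.1264]
orientation: [-1.579, -0.005, 1.236]
ft_force: [-3.8, 0.5, 2.5]
opening: 0.108
```

```bash
python3 st.py
```

```text
8.5 [ 0.47214385 -0.19345097  0.12638145] [-1.578658   -0.00460041  1.23550446] [-3.80998084  0.54047863  2.53333152] [0.13451643 0.64226004 0.01695176] 0.10831538160726559 -1.8616009382599008
dx dz 0.0015791034383000526 0.0001735596238566497 turn deg -0.08568792814847609 tip above lid -0.02161855045754106
```

Request:
move_arm(
  deltas=[
    [255, 0, 0.002, 0.0005, 0],
    [255, 0, 0.002, 0, 0],
    [255, 0, 0.002, 0, 0],
  ],
)

```text
time: 8.8
ee_pos: [0.4722, -0.1935, 0.1262]
orientation: [-1.582, -0.003, 1.238]
ft_force: [-11.9, 5.2, 26.1]
opening: 0.107
```

```bash
python3 st.py
python3 - <<'E'
from h import *
c=cam('side');u,v=map(int,proj(c,[.4728,-.193,.12]))
save(c,'s4.png',(u-40,v-30,u+40,v+30),8)
E
```

```text
8.8 [ 0.47220333 -0.19345203  0.12624725] [-1.58154688 -0.00303269  1.23772828] [-11.85715348   5.22510084  26.06445791] [ 0.85463045  2.00718029 -0.0324763 ] 0.10681459399328658 -1.8630479385652183
dx dz 0.0015597098426532237 0.00022860456288728608 turn deg 0.04172749174903943 tip above lid -0.021752750173774885
```

View pics/s4.png

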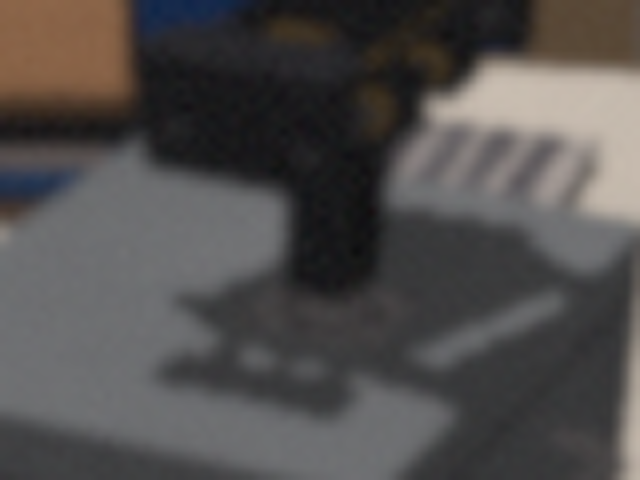

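Contact is hard at 21.8 mm (26 N), and the side view shows the fingers right over the plate with the collar down. Easing the push, then turning.

Request:
move_arm(
  deltas=[
    [255, 0, 0, 0, 0],
    [255, 0, 0.0005, 0, 0],
    [255, 0, 0.0005, 0, 6],
    [255, 0, 0.0005, 0, 6],
    [255, 0, 0.0005, 0, 6],
    [255, 0, 0.0005, 0, 6],
    [255, 0, 0.0005, 0, 6],
  ],
)

```text
time: 9.55
ee_pos: [0.4727, -0.1927, 0.1263]
orientation: [-1.579, -0.009, 0.699]
ft_force: [-4.8, 1.2, 10.8]
opening: 0.11
```

```bash
python3 st.py
```

```text
9.55 [ 0.47268012 -0.19267658  0.12632031] [-1.57899484 -0.00903931  0.69890738] [-4.84283322  1.17508107 10.77232901] [0.21881839 1.02022069 0.07641854] 0.11027656775318305 -1.3232040437593253
dx dz 0.000792893439343131 0.0003328575996713906 turn deg -30.830436071718285 tip above lid -0.021679694994414675
```

Request:
move_arm(
  deltas=[
    [255, 0, 0.0003, 0, 6],
    [255, 0, 0.0003, 0, 6],
    [255, 0, 0.0003, 0, 6],
    [255, 0, 0.0003, 0, 6],
    [255, 0, 0.0003, 0, 6],
    [255, 0, 0.0003, 0, 6],
    [255, 0, 0.0003, 0, 6],
    [255, 0, 0.0003, 0, 6],
    [255, 0, 0.0003, 0, 6],
    [255, 0, 0.0003, 0, 6],
    [255, 0, 0.0003, 0, 3],
  ],
)

```text
time: 10.65
ee_pos: [0.473, -0.193, 0.1264]
orientation: [-1.568, -0.011, -0.442]
ft_force: [-4.9, 2.3, 9.5]
opening: 0.108
```

```bash
python3 st.py
```

```text
10.65 [ 0.47295886 -0.19297225  0.12635082] [-1.56845505 -0.01104799 -0.44164504] [-4.87830286  2.26860327  9.52592733] [0.21130073 0.97573047 0.14880029] 0.10831174935938843 -0.18014575381199113
dx dz 0.0007197510144037167 0.0005393929980721731 turn deg -96.17927633451704 tip above lid -0.021649180252072533
```

Request:
move_arm(
  deltas=[
    [255, 0, 0.0003, 0, 2],
    [255, 0, 0.0003, 0, 2],
    [255, 0, 0.0003, 0, 2],
  ],
)

```text
time: 10.95
ee_pos: [0.473, -0.193, 0.1264]
orientation: [-1.568, -0.011, -0.549]
ft_force: [-3.9, 2.4, 8.0]
opening: 0.107
```

```bash
python3 st.py
python3 - <<'E'
from h import *
c=cam('scene');a=c['img'][195:255,135:215,::-1];cv2.imwrite('pics/e.png',cv2.resize(a,None,fx=8,fy=8,interpolation=cv2.INTER_CUBIC))
E
```

```text
10.95 [ 0.47302918 -0.1930042   0.12638801] [-1.56799207 -0.01062913 -0.54921167] [-3.85000555  2.41329856  7.95683023] [0.25660724 0.94529662 0.1630355 ] 0.10710341097819803 -0.07175696385134862
dx dz 0.0006506450771299078 0.0005109297746911708 turn deg -102.3423899833708 tip above lid -0.021611992061080512
```

View pics/e.png

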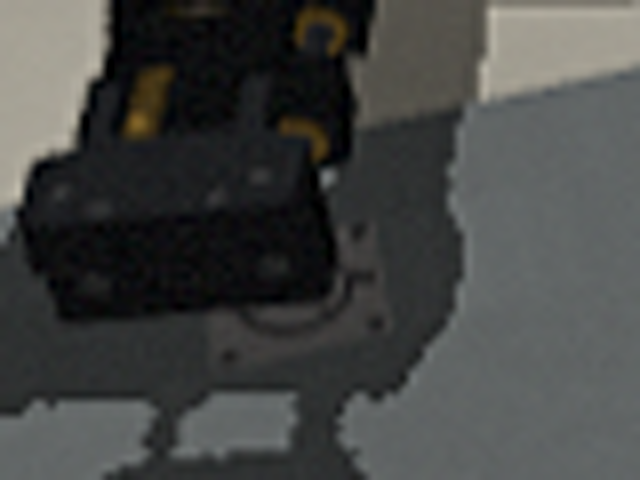

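The ring's pointer now reaches the +y dot at crop (362,276), midway between the screws. One small further turn will confirm the stop.

Request:
move_arm(
  deltas=[
    [255, 0, 0.0003, 0, 2],
    [255, 0, 0.0003, 0, 1],
    [255, 0, 0.0002, 0, 0.5],
  ],
)

```text
time: 11.3
ee_pos: [0.473, -0.193, 0.1263]
orientation: [-1.568, -0.01, -0.612]
ft_force: [-3.3, 1.9, 6.7]
opening: 0.106
```

```bash
python3 st.py
```

```text
11.3 [ 0.47303585 -0.19299271  0.12634582] [-1.56825718 -0.01008958 -0.61166907] [-3.30617782  1.93599496  6.7206082 ] [0.20894899 0.88740885 0.36181382] 0.10556709050487553 -0.008244179440606977
dx dz 0.000657826470653578 0.00048230540894286886 turn deg -105.92093560063928 tip above lid -0.021654180622884475
```

Run:
```python
from bench import order
print(order.finish_job())
```

```text
the job is handed in; nothing more can be done
None
```

I took the rectangular-headed key from the stand, pushed it past the pins until it was home, and turned it clockwise to the stop. I handed the job in with the key still gripped and held turned, at about 11.3 s on the robot's clock. No verdict was reported.

Last checks:
- **Depth:** the key's tip is about 21.7 mm below the keyhole's mouth. It met hard contact there at 26 N, so the collar is on the plate.
- **Position:** the tool is within about 1 mm of the measured keyhole position and leans about 0.01 rad.
- **Turn:** the ring's pointer sat at the +y dot in the last picture. A further 3.6° of turning raised the torque from 0.16 to 0.36 N m, which is the hard stop.
- **Grip:** the opening reads 9 to 10 mm on the 10 mm head, with the grip set to 60 N.

One reading disagreed: the tool turned 106° against the expected 99° for the key. I put this down to a few degrees of give in the grip. Even without any give, the key's width would be 0.28 rad from the quarter-turn position, inside the 0.35 rad limit.

The arm made no contact with the round-headed key or the desk things that I know of, though I took no final picture of them.

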